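# Free the sprung strainer cap

### The job

Open the rainwater strainer so that it can be rinsed: push its blue cap down against the spring, no harder than it needs, twist it anticlockwise free of its catch without forcing it, and draw the cap with its strainer straight up out of the neck. Stand it gently upright in the stainless tray and let go; leave the other things on the bench where they are.

Things in the scene. Friction and masses are not known exactly. Their poses are not given: they have to be found in the camera images.
- cap: Loose blue cap in one piece with its steel strainer, 180 g. Origin: centre of the strainer's foot, z up. Strainer 44 mm wide, 40 high; blue plug 54 wide up to the flange; flange disc 102 wide, underside 68, top 76 mm up, its skirt down to 52; grip bar on top along the cap's x, 58 long, 16 wide, 28 high, to 104 mm up. Lugs at +x and -x on the plug, 47.5 to 52.5 mm up, reach 35 mm out.
- cap_bar (a point): Middle of the blue cap's grip bar, on the cap's axis, 90 mm above the strainer's foot and 14 mm below the bar's top; same axes as the cap (x along the bar).
- housing: Fixed strainer housing: steel foot 120 mm square, clear bowl, black neck 92 wide with its rim 118 mm up, brass unions out to 92 mm at +y and -y, 58 to 102 mm up. Origin under the foot's centre, z up. Red tabs on the neck at its +x and -x: locked, the cap's x lies there. Green tabs 62 deg anticlockwise from above: free. Cap and housing fit with 1.2 mm play all round.
- rim (a point): Centre of the neck's rim. The locked cap is sprung up, its flange 11.5 mm over the rim. It must go 2 to 9.5 mm down to clear the catch: nothing seen tells how far (the catch collar is adjustable); 1.5 mm deeper it meets a firm stop. Spring: 9 N locked, 0.5 N more per mm down. Held down it turns: free from 57 deg, end stop at 69; then it springs up 5 mm above locked. Push and side loads on the housing over 28 N in sum crack it.
- tray: Open stainless tray, fixed, 170 mm along x, 210 along y, 28 high, walls 4, inner floor 4 mm up. Origin under its centre.
- jar: Glass jar with yellow twist cap, 76 mm wide, 125 high, loose; leave it alone. Origin under its centre.
- spatula: Spatula with red handle, 270 mm, lying along its x, loose; leave it alone. Origin under its middle.
- ladle: Aluminium ladle lying, bowl 80 mm wide, its handle runs 240 mm along -x, loose; leave it alone. Origin under the bowl.
- mug: Blue mug 80 mm wide, 85 high, handle at +y, loose; leave it alone. Origin under its centre.
- brush: Wooden brush 200 mm, lying along its x, loose; leave it alone. Origin under its middle.
- unionnut: Spare brass union ring 48 mm wide, 22 high, loose; leave it alone. Origin under its centre.
Mind the look-alikes: they are no part of the job. What is shaped like the cap but orange is not meant.

How it is judged:
By the outcome, as a careful person would: the job done as asked, in the order asked, and still so for the second after the job is handed in, with the robot touching nothing.
It also fails if it takes over 56 s, if anything falls off the work surface, if the arm or the gripper's body presses on something with over 40 N, if the wrist force passes 120 N, or if a joint passes its speed limit or range.

### The arm

A 6-joint arm with a two-finger parallel gripper is mounted at the origin on the work surface. World frame = base frame: x ahead of the robot, y to its left, z up, the work surface at z = 0. Lengths are in mm, angles in degrees, forces in N, time in s.
With the tool pointing down it reaches from about 350 to 850 mm from the base axis. Payload 8.1 kg.
Tool frame: the origin (TCP) lies at the very end of the fingers, on their centre line; the grasp point (between the pads) lies 19 mm behind it; z points along the fingers, y is the line along which they close (so a half turn about z gives the same grasp; the last joint's range is limited). The gripper opens to 85 mm and grips with 20 to 120 N. Pads are 22 mm wide; open, the fingers measure 114 mm over their backs; the gripper's body (76 mm by 85 mm) begins 54 mm behind the grasp point. The pads swing forward as they close: fully open they stand 13 mm farther back than shut.
Start: joints at [70.05, 7.471, 85.268, -0, 87.261, -4.893], TCP at [155.849, 579.41, 231.292] pointing down, gripper open.
Joint ranges: [-169.43, 169.43], [-51.17, 129.36], [1.28, 143.12], [-76.62, 256.62], [0, 156.53], [-152.29, 152.29]. Speed limits (degrees/s): [136.94, 136.94, 159.86, 180, 180, 180].

### API

Orientations are given as [roll, pitch, yaw] about the fixed x, y, z axes, in that order (R = Rz(yaw) Ry(pitch) Rx(roll)).
In Python, from bench import r gives the robot as it stands.
- The arm moves only by the shell command python3 -m jog 'ROWS' [FORCE]. ROWS is JSON, a list of rows, each a list of 7 numbers: the turn, a rotation vector about the tool's x, y, z in degrees, then the shift along the tool's x, y, z in mm, then the closure, from -1 (fully open) to 1 (shut), so that 0 is half open. A call has 1 to 5 rows; each row shifts and turns the commanded pose from where the row before left it, along the tool's axes as they then stand; what a row does not reach is not made up. A row lasts 1/10 s, in which the tool goes at most 50 mm and 8.59 degrees, less where a joint would pass 70% of its speed; a pose out of reach is approached as far as the arm can. A call is refused whole if a number of a shift passes 50 or a number of a turn 8.59, either way. A call with a gripper value outside its range is refused whole. The fingers move at their own pace and stop on an object; FORCE is the grip in N (left out, the last holds). Time passes only in rows, so rows that do not move let the fingers close. It gives the time, the measured TCP pose, the force, the opening and the grip force at its end, in the units of the state.
- r.sense(): the state, without advancing time (a new reading comes with each control period).
- r.snapshot(name): name is "side" or "top" or "wrist"; returns a dict with "pixels" (400x640x3 uint8, red, green, blue), "fx", "fy", "cx", "cy" (pixels), "world_to_cam" (4x4, takes a point from world to camera coordinates); the wrist camera has in their place "hand_eye" (4x4, takes a point from camera to tool coordinates, whose origin is the TCP and whose axes are the flange's). Camera axes: x right, y up, looking along -z (the intrinsics and any distortion apply to the point x, -y, -z); pixel columns grow to the right and rows downward; lengths in mm; the calibration is good to about 2 mm. A picture is of the moment at which its call begins: read the wrist's pose just before it. There is no depth.
- r.hand_in(): hands the job in; it is judged then, once.
The state is a dict: "time": time; "joint_pos": joint angles; "qd": joint speeds; "joint_efforts": joint torques, N m; "tool_pos": TCP position; "tcp_rot": TCP orientation; "ft_force": force on the tool from outside, world axes, zero at the start; "wrist_torque": the same for the moment, N m; "finger_gap": finger opening in mm; "grip_force": force on a finger pad.
Only numpy, scipy, OpenCV 4.12 (cv2) and the standard library are available. Lean on these libraries where they do the work, as an engineer would, in place of code of your own. Each camera call takes 0.05 s, during which the arm holds its last target. There are 200 camera calls.

## Working session

There is one attempt and no reset: what is moved stays moved. The work goes in short steps, Python scripts to look and compute and a shell command to move; the robot and the scene stay as the last step left them, time stands still between calls to the robot, and variables do not carry over. Pictures are saved under pics/ and viewed, at most 10 in all, crops included, and the job is handed in when it is done.

```bash
ls; mkdir -p pics
python3 - <<'E'
from bench import r
import cv2,pickle
D={}
for n in("side","top"):
    s=r.snapshot(n);D[n]=s;cv2.imwrite(f"pics/{n}0.png",s["pixels"][:,:,::-1])
    print(n,s["fx"],s["fy"],s["cx"],s["cy"],s["world_to_cam"],[k for k in s])
pickle.dump(D,open("d0.pkl","wb"))
print(r.sense())
E
```

```text
pics
side 483.223958588571 483.223958588571 310.7145175662032 194.62397801075517 [[-9.99354355e-01 -3.57899785e-02 -3.15446884e-03  5.36089349e+02]
 [ 1.93559874e-02 -6.10273762e-01  7.91954090e-01 -1.05281758e+02]
 [-3.02691094e-02  7.91381711e-01  6.10572492e-01 -1.59160019e+03]
 [ 0.00000000e+00  0.00000000e+00  0.00000000e+00  1.00000000e+00]] ['pixels', 'fx', 'fy', 'cx', 'cy', 'world_to_cam']
top 434.98804206113516 434.98804206113516 318.69378304456103 194.54042562720227 [[-1.51642776e-02 -9.99774410e-01 -1.48719021e-02  3.84906508e+00]
 [ 9.95827642e-01 -1.64396329e-02  8.97610448e-02 -5.47255780e+02]
 [-8.99852842e-02 -1.34486898e-02  9.95852289e-01 -1.53068401e+03]
 [ 0.00000000e+00  0.00000000e+00  0.00000000e+00  1.00000000e+00]] ['pixels', 'fx', 'fy', 'cx', 'cy', 'world_to_cam']
{'time': 0.1, 'joint_pos': array([ 7.00500791e+01,  7.50977013e+00,  8.53238736e+01, -1.69194315e-03,
        8.72620179e+01, -4.89319853e+00]), 'qd': array([-0.12479633, -0.08072728, -0.0886551 ,  0.09771638, -0.11004744,
       -0.01409044]), 'joint_efforts': array([ 1.62980574e-03, -5.70945597e+01, -5.01946843e+01,  6.23485084e-05,
        7.93271349e-03,  2.68872651e-05]), 'tool_pos': array([155.68347604, 578.93054735, 230.35188255]), 'tcp_rot': array([-1.79904543e+02, -6.47608898e-03,  1.64943354e+02]), 'ft_force': array([ 1.08484106, -0.8933143 , -0.47240039]), 'wrist_torque': array([-0.04444926, -0.00473263, -0.0338216 ]), 'grip_force': 0.0, 'finger_gap': 85.51091358839429}
```

View pics/top0.png

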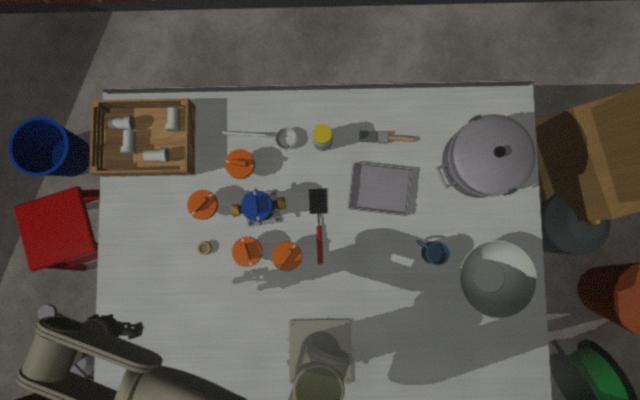

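View pics/side0.png

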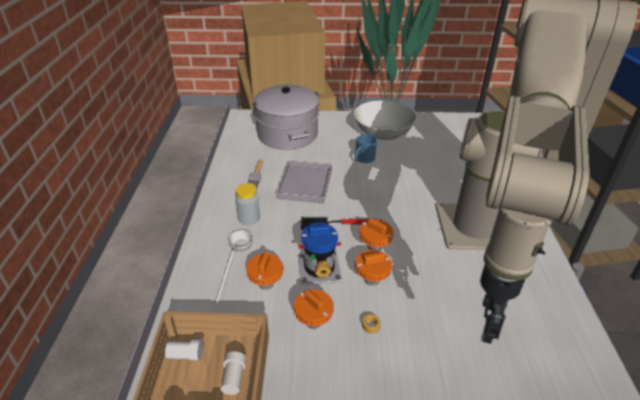

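Candidates in the top view: the blue cap on the housing (257,206), orange look-alikes at (239,163), (202,205), (247,250) and (287,256), and the blue mug (433,252). I choose (257,206): it is blue, and it sits on the neck with the brass unions.

```bash
cat > h.py <<'E'
import numpy as np,cv2
def ray(s,u,v):
    M=s["world_to_cam"];R=M[:3,:3];c=-R.T@M[:3,3]
    d=R.T@np.array([(u-s["cx"])/s["fx"],-(v-s["cy"])/s["fy"],-1]);return c,d
def plane(s,u,v,z):
    c,d=ray(s,u,v);return c+d*(z-c[2])/d[2]
def proj(s,p):
    q=s["world_to_cam"]@np.r_[p,1];return s["cx"]-s["fx"]*q[0]/q[2],s["cy"]+s["fy"]*q[1]/q[2]
def blue(px):
    h=cv2.cvtColor(px,cv2.COLOR_RGB2HSV);m=cv2.inRange(h,(105,120,60),(128,255,255))
    return m
def blobs(m,amin=150):
    n,l,st,c=cv2.connectedComponentsWithStats(m);return [(st[i],c[i]) for i in range(1,n) if st[i][4]>amin]
E
python3 - <<'E'
import pickle,cv2;from h import *
D=pickle.load(open("d0.pkl","rb"))
for n in D:
    s=D[n]
    for st,c in blobs(blue(s["pixels"])): print(n,st,c,plane(s,*c,138))
s=D["top"]
for c in[(357,162),(418,168),(409,214),(349,206)]:print(plane(s,*c,28))
for c in[(239,163),(202,205),(247,250),(287,256)]:print('or',plane(s,*c,76))
print('jar',plane(s,322,132,125),'unions',plane(s,237,210,80),plane(s,280,204,80))
a=cv2.resize(s["pixels"][170:240,220:300],None,fx=5,fy=5,interpolation=2)
b=cv2.resize(D["side"]["pixels"][205:290,285:360],None,fx=5,fy=5,interpolation=2)
b=b[:350];a=a
cv2.imwrite("pics/crop.png",np.hstack([a,b])[:,:,::-1])
E
```

```text
side [624  47  16  19 212] [632.93867925  54.51415094] [-1022.85418516 -1165.565713     138.        ]
side [302 222  35  32 892] [318.96076233 237.82174888] [505.09120123 220.11099686 138.        ]
top [  8 116  61  60 927] [ 43.08522114 146.32578209] [715.97000453 922.59776201 138.        ]
top [241 191  31  30 686] [256.05830904 205.48104956] [504.03674619 201.74047137 138.        ]
[ 661.86727716 -144.0514684    28.        ]
[ 636.3464933  -361.34574155   28.        ]
[ 472.45568732 -323.71781433   28.        ]
[ 504.25885749 -111.99795378   28.        ]
or [657.68681432 270.8858666   76.        ]
or [512.91110822 399.18404558  76.        ]
or [355.90615788 243.00351584  76.        ]
or [333.54866481 105.9885343   76.        ]
jar [750.67813189 -20.59751705 125.        ] unions [493.40416408 276.78807447  80.        ] [511.72462547 128.25103395  80.        ]
```

View pics/crop.png

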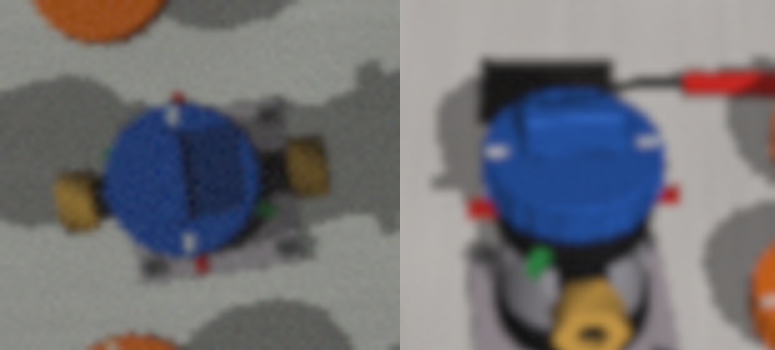

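The crop confirms it: a blue capped neck with red tabs at (177,98) and (202,264), green tabs between them, and the bar along the red-tab axis. The cap axis is at about (504,202) with yaw about 7°. I'll turn the tool to yaw 7° first, then travel to it.

```bash
R='[0,0,8.59,0,0,-4,-1]'
python3 -m jog '[[0,0,8.59,0,0,-4,-1],[0,0,8.59,0,0,-4,-1],[0,0,8.59,0,0,-4,-1],[0,0,8.59,0,0,-4,-1],[0,0,8.59,0,0,-4,-1]]' 
python3 -m jog '[[0,0,8.59,0,0,-4,-1],[0,0,8.59,0,0,-4,-1],[0,0,8.59,0,0,-4,-1],[0,0,8.59,0,0,-4,-1],[0,0,8.59,0,0,-4,-1]]'
python3 -m jog '[[0,0,8.59,0,0,-4,-1],[0,0,8.59,0,0,-4,-1],[0,0,8.59,0,0,-4,-1],[0,0,8.59,0,0,-4,-1],[0,0,8.59,0,0,-4,-1]]'
python3 -m jog '[[0,0,8.59,0,0,-4,-1],[0,0,8.59,0,0,-4,-1],[0,0,8.59,0,0,-4,-1],[0,0,3.3,0,0,0,-1]]'
python3 -m jog '[[0,0,0,30,41,0,-1],[0,0,0,30,41,0,-1],[0,0,0,30,41,0,-1],[0,0,0,30,41,0,-1],[0,0,0,30,41,0,-1]]'
python3 -m jog '[[0,0,0,30,41,0,-1],[0,0,0,30,41,0,-1],[0,0,0,30,41,0,-1],[0,0,0,30,41,0,-1],[0,0,0,0,0,0,-1]]'
python3 - <<'E'
from bench import r
import cv2,pickle
st=r.sense();s=r.snapshot("wrist");pickle.dump((st,s),open("w1.pkl","wb"))
cv2.imwrite("pics/w1.png",s["pixels"][:,:,::-1]);print(st["time"],st["tool_pos"],st["tcp_rot"],st["ft_force"],st["joint_pos"],s["hand_eye"],s["fx"],s["cx"],s["cy"])
E
```

```text
time: 0.6
tool_pos: [155.8, 579.1, 250.8]
tcp_rot: [-179.9, 0.0, 121.6]
ft_force: [-0.6, -0.8, -0.2]
finger_gap: 85.3
grip_force: 0.0
time: 1.1
tool_pos: [155.7, 579.1, 270.8]
tcp_rot: [-180.0, 0.1, 78.7]
ft_force: [0.4, 0.0, 0.2]
finger_gap: 85.6
grip_force: 0.0
time: 1.6
tool_pos: [155.8, 579.1, 290.8]
tcp_rot: [180.0, 0.1, 35.7]
ft_force: [0.8, 0.3, 0.2]
finger_gap: 85.4
grip_force: 0.0
time: 2.0
tool_pos: [158.9, 578.3, 303.4]
tcp_rot: [-179.9, 0.2, 7.3]
ft_force: [1.2, 0.2, 0.1]
finger_gap: 85.6
grip_force: 0.0
time: 2.5
tool_pos: [332.3, 395.3, 302.2]
tcp_rot: [-179.9, 0.2, 7.4]
ft_force: [0.7, 0.1, -0.6]
finger_gap: 85.3
grip_force: 0.0
time: 3.0
tool_pos: [472.5, 247.2, 301.1]
tcp_rot: [180.0, 0.2, 7.0]
ft_force: [-0.9, -0.2, 0.7]
finger_gap: 85.4
grip_force: 0.0
3.0 [472.52797522 247.18033651 301.13117558] [1.79951494e+02 1.75985397e-01 7.00674801e+00] [-0.90709571 -0.21396099  0.68078999] [ 2.21053406e+01 -3.80112193e+00  8.95552145e+01 -9.93673219e-04
  9.44284525e+01  1.05098443e+02] [[ 8.07878822e-04  9.59703616e-01  2.81013019e-01  7.06025273e+01]
 [ 9.99999404e-01 -5.68985735e-04 -9.31703005e-04 -4.18577444e-01]
 [-7.34266344e-04  2.81013604e-01 -9.59703504e-01 -1.41407895e+02]
 [ 0.00000000e+00  0.00000000e+00  0.00000000e+00  1.00000000e+00]] 275.9964774906608 322.12222944673755 198.2171397339953
```

View pics/w1.png

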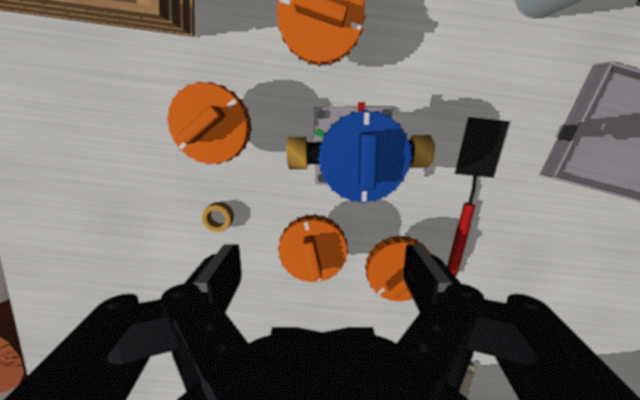

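The wrist view shows the blue cap centred near (365,156), with white marks at (366,118) and (364,197). The bar is almost vertical in the image, so yaw is already close to aligned.

```bash
cat >> h.py <<'E'
from scipy.spatial.transform import Rotation as Ro
def wristcam(st,s):
    T=np.eye(4);T[:3,:3]=Ro.from_euler('xyz',st["tcp_rot"],degrees=True).as_matrix();T[:3,3]=st["tool_pos"]
    s=dict(s);s["world_to_cam"]=np.linalg.inv(T@s["hand_eye"]);return s
def marks(st,s,z,box=None):
    w=wristcam(st,s);px=s["pixels"]
    m=blue(px);b=max([x for x in blobs(m) if x[0][1]<300],key=lambda x:x[0][4])
    l=cv2.connectedComponentsWithStats(m)[1]
    pts=np.argwhere(l==l[int(b[1][1]),int(b[1][0])])[:,::-1].astype(np.int32)
    (cx,cy),rad=cv2.minEnclosingCircle(pts)
    hsv=cv2.cvtColor(px,cv2.COLOR_RGB2HSV);wm=cv2.inRange(hsv,(0,0,170),(180,60,255))
    c=np.zeros_like(wm);cv2.circle(c,(int(cx),int(cy)),int(rad*1.0),255,-1)
    bl=sorted(blobs(wm&c,8),key=lambda x:-x[0][4])
    for x in bl[:4]:print('white',x[0],x[1],plane(w,*x[1],z))
    print('circ',cx,cy,rad,plane(w,cx,cy,z))
    P=sorted([plane(w,*x[1],z) for x in bl[:2]],key=lambda p:-p[0])
    if len(P)==2:
        d=P[0]-P[1];print('mid',(P[0]+P[1])/2,'len',np.hypot(*d[:2]),'yaw',np.degrees(np.arctan2(d[1],d[0])))
E
python3 - <<'E'
import pickle;from h import *
st,s=pickle.load(open("w1.pkl","rb"));print(abs(st["qd"]).max());marks(st,s,137.5)
w=wristcam(st,s);print([plane(w,*p,80) for p in((297,153),(423,152))])
E
```

```text
4.936969858886027
white [364 113   5  11  41] [366.29268293 117.97560976] [547.27161821 209.21444578 137.5       ]
white [362 192   4   9  28] [363.92857143 196.03571429] [461.91093481 197.44529658 137.5       ]
circ 364.5899353027344 155.96737670898438 47.688411712646484 [507.36092042 204.32613201 137.5       ]
mid [504.59127651 203.32987118 137.5       ] len 86.16820262644497 yaw 7.850192302755937
[array([493.63986146, 282.75004562,  80.        ]), array([515.09084297, 119.68544756,  80.        ])]
```

```bash
python3 -m jog '[[0,0,-0.7,9,16,22,-1],[0,0,0,9,16,22,-1],[0,0,0,8,16,22,-1],[0,0,0,0,0,20,-1],[0,0,0,0,0,0,-1]]' 
python3 -m jog '[[0,0,0,0,0,0,-1]]'
python3 - <<'E'
from bench import r
import cv2,pickle;from h import *
st=r.sense();s=r.snapshot("wrist");pickle.dump((st,s),open("w2.pkl","wb"))
cv2.imwrite("pics/w2.png",s["pixels"][:,:,::-1]);print(st["time"],st["tool_pos"],st["tcp_rot"],st["ft_force"],abs(st["qd"]).max())
marks(st,s,137.5)
E
```

```text
time: 3.55
tool_pos: [498.9, 208.2, 212.1]
tcp_rot: [-180.0, 0.5, 8.1]
ft_force: [-1.0, 1.2, -0.6]
finger_gap: 85.5
grip_force: 0.0
time: 3.65
tool_pos: [500.7, 209.0, 216.0]
tcp_rot: [-179.9, 0.2, 8.1]
ft_force: [-0.0, 1.3, 0.2]
finger_gap: 85.6
grip_force: 0.0
3.65 [500.6641009  208.99430257 215.95454936] [-179.90609301    0.21588616    8.13955685] [-0.00521303  1.34138499  0.19260293] 1.9260079330292725
white [327 142   8  16 102] [330.37254902 149.37254902] [547.19159811 209.45974581 137.5       ]
white [326 246   7   9  56] [328.92857143 250.48214286] [459.89321605 197.42767067 137.5       ]
white [268 201   4  12  23] [269.47826087 206.52173913] [493.02380196 252.78948896 137.5       ]
white [272 217   6  10  12] [274.33333333 220.91666667] [480.75249846 247.5571743  137.5       ]
circ 329.86102294921875 193.07704162597656 62.52352523803711 [511.78788867 204.48631902 137.5       ]
mid [503.54240708 203.44370824 137.5       ] len 88.12365370909215 yaw 7.847464438122305
```

View pics/w2.png

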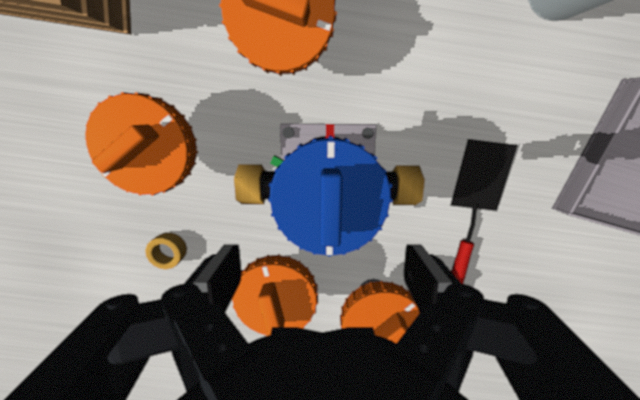

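The cap is confirmed at (504,203.4), yaw 7.9°; in the picture its axis is at (330,193). I'll descend around the bar.

```bash
python3 -m jog '[[0,0,0,3,6,0,-1],[0,0,0,0,0,20,-1],[0,0,0,0,0,20,-1],[0,0,0,0,0,15,-1],[0,0,0,0,0,10,-1]]' 
python3 -m jog '[[0,0,0,0,0,5,-1],[0,0,0,0,0,0,-1],[0,0,0,0,0,0,-1]]'
```

```text
time: 4.2
tool_pos: [505.1, 202.7, 150.3]
tcp_rot: [-179.9, 0.2, 8.1]
ft_force: [0.8, 0.1, 0.1]
finger_gap: 85.5
grip_force: 0.0
time: 4.5
tool_pos: [505.5, 202.9, 146.7]
tcp_rot: [-179.9, 0.1, 8.1]
ft_force: [0.3, 0.1, 0.6]
finger_gap: 85.4
grip_force: 0.0
```

```bash
python3 -m jog '[[0,0,0,-1,-0.5,5.5,0.3],[0,0,0,0,0,0,0.45],[0,0,0,0,0,0,0.5],[0,0,0,0,0,0,0.5],[0,0,0,0,0,0,0.55]]' 20
python3 -m jog '[[0,0,0,0,0,0,0.58]]'
python3 -m jog '[[0,0,0,0,0,0,0.60]]'
python3 -m jog '[[0,0,0,0,0,0,0.62]]'
```

```text
time: 5.0
tool_pos: [504.1, 203.1, 140.6]
tcp_rot: [-179.9, 0.1, 8.1]
ft_force: [0.7, -0.4, 0.1]
finger_gap: 19.1
grip_force: 0.0
time: 5.1
tool_pos: [504.1, 203.1, 140.5]
tcp_rot: [-179.9, 0.1, 8.1]
ft_force: [0.5, -0.3, 1.0]
finger_gap: 18.0
grip_force: 0.0
time: 5.2
tool_pos: [504.1, 203.1, 140.5]
tcp_rot: [-179.9, 0.1, 8.1]
ft_force: [0.5, -0.3, 0.5]
finger_gap: 16.8
grip_force: 0.0
time: 5.3
tool_pos: [504.0, 203.1, 140.5]
tcp_rot: [-179.9, 0.1, 8.1]
ft_force: [-0.2, -0.0, -0.3]
finger_gap: 16.1
grip_force: 0.1
```

```bash
python3 -m jog '[[0,0,0,0,0,0,0.8],[0,0,0,0,0,0,1],[0,0,0,0,0,0,1]]' 60
python3 -m jog '[[0,0,0,0,0,0.5,1],[0,0,0,0,0,0.5,1]]'
python3 -m jog '[[0,0,0,0,0,0.5,1],[0,0,0,0,0,0.5,1]]'
```

```text
time: 5.6
tool_pos: [504.1, 203.2, 140.6]
tcp_rot: [-179.9, 0.1, 8.1]
ft_force: [-1.2, 0.4, 2.2]
finger_gap: 14.8
grip_force: 60.5
time: 5.8
tool_pos: [504.2, 203.2, 140.1]
tcp_rot: [-179.9, 0.1, 8.1]
ft_force: [-3.0, 0.1, 6.8]
finger_gap: 14.4
grip_force: 61.1
time: 6.0
tool_pos: [504.3, 203.2, 139.2]
tcp_rot: [-179.9, 0.1, 8.1]
ft_force: [-2.5, -0.9, 7.4]
finger_gap: 15.3
grip_force: 61.1
```

```bash
f(){ grep -E "tool_pos|ft_force"|tr '\n' ' ';echo; }
python3 -m jog '[[0,0,0,0,0,0,1],[0,0,0,0,0,0,1]]'|f
python3 -m jog '[[0,0,0,0,0,0.5,1],[0,0,0,0,0,0,1]]'|f
python3 -m jog '[[0,0,0,0,0,0.5,1],[0,0,0,0,0,0,1]]'|f
python3 -m jog '[[0,0,0,0,0,0.5,1],[0,0,0,0,0,0,1]]'|f
```

```text
tool_pos: [504.2, 203.2, 139.2] ft_force: [-2.7, -1.0, 7.5] 
tool_pos: [504.2, 203.2, 138.7] ft_force: [-3.2, -0.4, 8.2] 
tool_pos: [504.3, 203.2, 138.3] ft_force: [-2.1, 0.1, 8.3] 
tool_pos: [504.3, 203.2, 137.8] ft_force: [-2.5, 0.1, 6.8]
```

```bash
cat > f.sh <<'E'
f(){ grep -E "tool_pos|ft_force"|tr '\n' ' ';echo; }
E
. ./f.sh
python3 -m jog '[[0,0,0,0,0,0.5,1],[0,0,0,0,0,0,1]]'|f
python3 -m jog '[[0,0,0,0,0,0.5,1],[0,0,0,0,0,0,1]]'|f
python3 -m jog '[[0,0,0,0,0,0.5,1],[0,0,0,0,0,0,1]]'|f
```

```text
tool_pos: [504.3, 203.2, 137.3] ft_force: [-2.8, 0.3, 6.9] 
tool_pos: [504.3, 203.2, 136.9] ft_force: [-2.8, -1.0, 9.0] 
tool_pos: [504.3, 203.2, 136.4] ft_force: [-3.1, 0.1, 8.5]
```

```bash
. ./f.sh
python3 -m jog '[[0,0,0,0,0,0.5,1],[0,0,0,0,0,0,1]]'|f
python3 -m jog '[[0,0,0,0,0,0.5,1],[0,0,0,0,0,0,1]]'|f
python3 -m jog '[[0,0,0,0,0,0.5,1],[0,0,0,0,0,0,1]]'|f
```

```text
tool_pos: [504.3, 203.2, 135.9] ft_force: [-3.3, -0.6, 9.5] 
tool_pos: [504.3, 203.2, 135.5] ft_force: [-3.3, -1.4, 9.0] 
tool_pos: [504.3, 203.2, 135.0] ft_force: [-4.1, -0.6, 9.4]
```

```bash
. ./f.sh
python3 -m jog '[[0,0,0,-0.4,0,0.5,1],[0,0,0,0,0,0,1]]'|f
python3 -m jog '[[0,0,0,0,0,0.5,1],[0,0,0,0,0,0,1]]'|f
python3 -m jog '[[0,0,0,0,0,0.5,1],[0,0,0,0,0,0,1]]'|f
```

```text
tool_pos: [504.2, 203.2, 134.8] ft_force: [-2.9, -1.4, 9.9] 
tool_pos: [504.2, 203.2, 134.7] ft_force: [-5.1, -0.2, 13.5] 
tool_pos: [504.3, 203.2, 134.7] ft_force: [-5.1, -1.0, 16.3]
```

The stop was met at z≈134.8, where the force jumps from 10 to 16 N. I'll back off about 0.7 mm from it and twist gently.

```bash
cat > f.sh <<'E'
f(){ grep -E "tool_pos|ft_force|tcp_rot"|tr '\n' ' '; python3 -c "
from bench import r;print(r.sense()['wrist_torque'].round(2))"; }
E
. ./f.sh
python3 -m jog '[[0,0,0,-0.4,0,-1.5,1],[0,0,0,0,0,0,1]]'|f
python3 -m jog '[[0,0,-2,0,0,0,1],[0,0,0,0,0,0,1]]'|f
python3 -m jog '[[0,0,-2,0,0,0,1],[0,0,0,0,0,0,1]]'|f
```

```text
tool_pos: [504.1, 203.2, 135.6] tcp_rot: [-179.9, 0.0, 8.1] ft_force: [-2.2, 0.2, 9.2] [-0.13  0.41 -0.09]
tool_pos: [504.2, 203.2, 135.5] tcp_rot: [-179.9, -0.0, 10.1] ft_force: [-0.3, -0.8, 9.4] [-0.15  0.31 -0.04]
tool_pos: [504.3, 203.2, 135.5] tcp_rot: [-179.9, -0.0, 12.1] ft_force: [-0.8, -0.2, 9.7] [-0.14  0.26  0.03]
```

```bash
. ./f.sh
python3 -m jog '[[0,0,-2,0,0,0,1],[0,0,-2,0,0,0,1],[0,0,-2,0,0,0,1]]'|f
python3 -m jog '[[0,0,-4,0,0,0,1],[0,0,-4,0,0,0,1]]'|f
python3 -m jog '[[0,0,-4,0,0,0,1],[0,0,-4,0,0,0,1]]'|f
```

```text
tool_pos: [504.5, 203.3, 135.6] tcp_rot: [-179.9, -0.0, 18.2] ft_force: [-0.5, 0.3, 9.7] [-0.07  0.12 -0.11]
tool_pos: [504.5, 203.3, 135.6] tcp_rot: [-179.9, -0.1, 26.2] ft_force: [-0.1, -0.3, 9.0] [-0.05  0.12 -0.11]
tool_pos: [504.6, 203.2, 135.6] tcp_rot: [-179.9, -0.1, 34.2] ft_force: [-1.3, 0.0, 9.3] [-0.1   0.07 -0.06]
```

```bash
. ./f.sh
python3 -m jog '[[0,0,-5,0,0,0,1],[0,0,-5,0,0,0,1],[0,0,-5,0,0,0,1]]'|f
python3 -m jog '[[0,0,-4,0,0,0,1],[0,0,-4,0,0,0,1],[0,0,-4,0,0,0,1]]'|f
python3 -m jog '[[0,0,-3,0,0,0,1],[0,0,-3,0,0,0,1],[0,0,-3,0,0,0,1],[0,0,0,0,0,0,1]]'|f
```

```text
tool_pos: [504.5, 203.3, 135.6] tcp_rot: [-179.9, -0.1, 49.3] ft_force: [-0.4, 0.1, 8.6] [-0.09  0.04 -0.19]
tool_pos: [504.5, 203.3, 135.6] tcp_rot: [-180.0, -0.1, 61.2] ft_force: [-0.3, 0.2, 8.9] [-0.11  0.11 -0.03]
tool_pos: [504.6, 203.3, 135.7] tcp_rot: [-180.0, -0.1, 70.2] ft_force: [-0.0, -0.2, 9.2] [-0.04  0.02  0.07]
```

```bash
. ./f.sh
python3 -m jog '[[0,0,0,0,0,-1.5,1],[0,0,0,0,0,-1.5,1],[0,0,0,0,0,-1.5,1],[0,0,0,0,0,-1,1]]'|f
python3 -m jog '[[0,0,0,0,0,-1.5,1],[0,0,0,0,0,-1.5,1],[0,0,0,0,0,-1.5,1]]'|f
python3 -m jog '[[0,0,0,0,0,-1.5,1],[0,0,0,0,0,-1.5,1],[0,0,0,0,0,-1.5,1]]'|f
```

```text
tool_pos: [504.5, 203.2, 140.9] tcp_rot: [-180.0, -0.1, 70.1] ft_force: [0.3, 0.7, 7.0] [-0.03 -0.13  0.03]
tool_pos: [504.4, 203.2, 145.1] tcp_rot: [-180.0, -0.1, 70.1] ft_force: [2.0, 0.4, 4.0] [-0.04 -0.43  0.09]
tool_pos: [503.4, 202.4, 147.5] tcp_rot: [-179.8, 0.0, 70.1] ft_force: [6.4, -1.7, -5.4] [-0.32 -1.38 -0.04]
```

It is binding slightly while lifting, so I'll stop, ease off and look.

```bash
. ./f.sh
python3 -m jog '[[0,0,0,0,0,2.5,1],[0,0,0,0,0,0,1]]'|f
python3 - <<'E'
from bench import r
import cv2,pickle;import numpy as np
st=r.sense();S={n:r.snapshot(n) for n in("side","wrist")};pickle.dump((st,S),open("w3.pkl","wb"))
a=cv2.resize(S["side"]["pixels"][200:290,270:370],None,fx=4,fy=4,interpolation=2)
b=S["wrist"]["pixels"][40:400,120:520]
cv2.imwrite("pics/w3.png",np.hstack([a,b])[:,:,::-1]);print(st["finger_gap"],st["grip_force"])
E
```

```text
tool_pos: [503.5, 202.6, 145.5] tcp_rot: [-179.9, 0.0, 70.1] ft_force: [5.5, -1.8, -2.0] [-0.39 -1.2  -0.02]
14.945575137336444 59.96279776096344
```

View pics/w3.png

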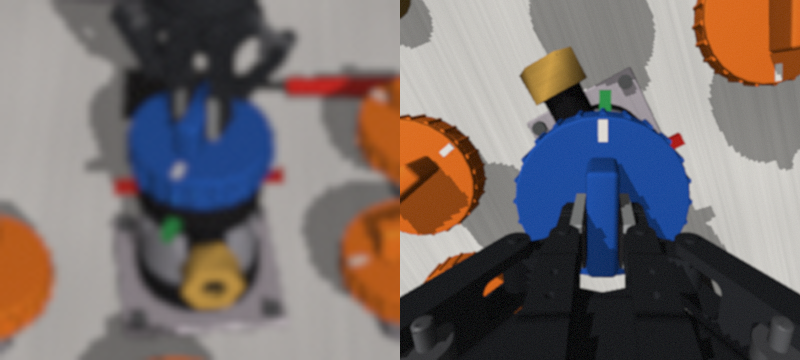

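The cap turned correctly: its white mark lines up with the green tab at (604,100) in the wrist crop. The load is sideways (+x on the tool), so I'll shift the tool about 1 mm in +x to centre it.

```bash
. ./f.sh
python3 -m jog '[[0,0,0,0.3,0.5,0,1],[0,0,0,0,0.4,0,1],[0,0,0,0,0,0,1]]'|f
python3 -m jog '[[0,0,0,0,0,-1.5,1],[0,0,0,0,0,0,1]]'|f
```

```text
tool_pos: [503.8, 202.7, 145.5] tcp_rot: [-179.8, 0.0, 70.1] ft_force: [1.9, -1.8, -1.3] [-0.51 -0.4   0.02]
tool_pos: [503.8, 202.8, 147.0] tcp_rot: [-179.8, 0.0, 70.1] ft_force: [1.7, -2.3, -2.8] [-0.47 -0.44  0.01]
```

```bash
. ./f.sh
python3 -m jog '[[0,0,0,-0.2,0.5,0,1],[0,0,0,0,0,-2,1],[0,0,0,0,0,0,1]]'|f
python3 -m jog '[[0,0,0,-0.1,0,-2,1],[0,0,0,0,0,-2,1],[0,0,0,0,0,-2,1]]'|f
```

```text
tool_pos: [504.4, 202.9, 149.6] tcp_rot: [-179.8, -0.0, 70.1] ft_force: [0.6, -0.6, -1.8] [-0.08  0.02 -0.04]
tool_pos: [504.5, 202.6, 155.6] tcp_rot: [-179.8, -0.0, 70.1] ft_force: [-0.2, -1.0, -1.9] [0.02 0.02 0.03]
```

```bash
. ./f.sh
python3 -m jog '[[0,0,0,0,0,-4,1],[0,0,0,0,0,-5,1],[0,0,0,0,0,-5,1],[0,0,0,0,0,-5,1]]'|f
python3 -m jog '[[0,0,0,0,0,-5,1],[0,0,0,0,0,-6,1],[0,0,0,0,0,-6,1],[0,0,0,0,0,-6,1],[0,0,0,0,0,-6,1]]'|f
python3 -m jog '[[0,0,0,0,0,-10,1],[0,0,0,0,0,-10,1],[0,0,0,0,0,-10,1],[0,0,0,0,0,-10,1],[0,0,0,0,0,0,1]]'|f
```

```text
tool_pos: [504.7, 202.5, 175.1] tcp_rot: [-179.8, -0.0, 70.1] ft_force: [-0.2, -1.1, -1.8] [ 0.01 -0.04 -0.01]
tool_pos: [504.7, 202.4, 204.0] tcp_rot: [-179.8, -0.0, 70.1] ft_force: [0.3, -0.4, -2.1] [-0.03  0.05  0.02]
tool_pos: [505.8, 202.7, 245.7] tcp_rot: [-180.0, -0.1, 70.1] ft_force: [0.2, -0.3, -1.2] [-0.06 -0.03 -0.03]
```

```bash
. ./f.sh
python3 -m jog '[[0,0,0,-15,8,0,1],[0,0,0,-30,16,0,1],[0,0,0,-34,18,0,1],[0,0,0,-34,18,0,1],[0,0,0,-34,18,0,1]]'|f
python3 -m jog '[[0,0,0,-34,18,0,1],[0,0,0,-34,18,0,1],[0,0,0,-34,18,0,1],[0,0,0,-34,18,0,1],[0,0,0,-34,18,0,1]]'|f
python3 -m jog '[[0,0,0,-34,18,0,1],[0,0,0,-25,14,0,1],[0,0,0,-14,8,0,1],[0,0,0,0,0,0,1],[0,0,0,0,0,0,1]]'|f
python3 - <<'E'
from bench import r
import cv2,pickle;import numpy as np
st=r.sense();S={n:r.snapshot(n) for n in("side","top")};pickle.dump((st,S),open("w4.pkl","wb"))
a=cv2.resize(S["side"]["pixels"][110:230,240:373],None,fx=3,fy=3,interpolation=2)
b=cv2.resize(S["top"]["pixels"][140:260,320:453],None,fx=3,fy=3,interpolation=2)
cv2.imwrite("pics/w4.png",np.hstack([a,b])[:,:,::-1]);print(st["time"],st["finger_gap"],st["grip_force"])
E
```

```text
tool_pos: [527.9, 36.3, 242.9] tcp_rot: [-179.8, 0.0, 70.1] ft_force: [1.4, 0.1, -2.4] [-0.02  0.01 -0.07]
tool_pos: [554.6, -154.5, 242.5] tcp_rot: [-179.8, -0.0, 70.1] ft_force: [0.3, -0.1, -1.3] [-0.04 -0.08 -0.04]
tool_pos: [567.4, -234.5, 242.3] tcp_rot: [-179.8, -0.0, 70.1] ft_force: [0.5, -0.0, -1.3] [-0.01  0.    0.01]
16.2 14.909258631848399 60.008965730667114
```

View pics/w4.png

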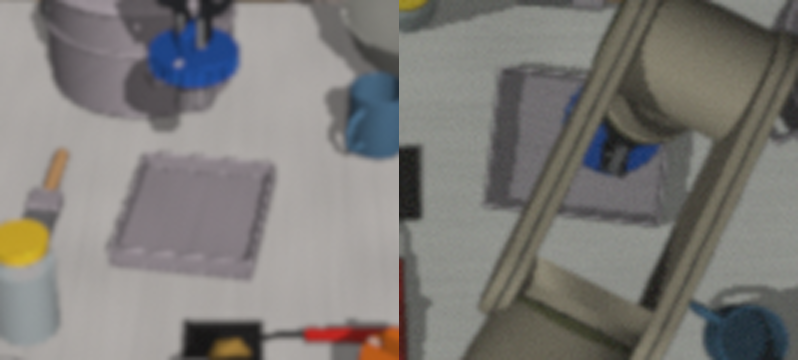

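The cap with its strainer hangs from the gripper and looks about over the tray. I'll check the tray centre with the side view.

```bash
. ./f.sh
python3 - <<'E'
import pickle;from h import *
st,S=pickle.load(open("w4.pkl","rb"))
P=np.array([plane(S["side"],240+u/3,110+v/3,28) for u,v in((145,153),(275,163),(252,272),(110,255))]);print(P.round(0),P.mean(0))
E
python3 -m jog '[[0,0,0,0,0,25,1],[0,0,0,0,0,35,1],[0,0,0,0,0,35,1],[0,0,0,0,0,20,1],[0,0,0,0,0,10,1]]'|f
```

```text
[[ 634. -327.   28.]
 [ 468. -310.   28.]
 [ 494.  -87.   28.]
 [ 659. -113.   28.]] [ 563.69427132 -209.17141636   28.        ]
tool_pos: [565.7, -232.9, 115.0] tcp_rot: [-179.6, -0.0, 70.2] ft_force: [0.4, -0.5, -2.6] [ 0.    0.01 -0.02]
```

Both estimates leave the foot well inside the tray, with more than 50 mm margin. I'll lower until it touches.

```bash
. ./f.sh
python3 -m jog '[[0,0,0,8,0,9,1],[0,0,0,0,0,7,1],[0,0,0,0,0,4,1],[0,0,0,0,0,0,1],[0,0,0,0,0,0,1]]'|f
python3 -m jog '[[0,0,0,0,0,2,1],[0,0,0,0,0,2,1],[0,0,0,0,0,0,1]]'|f
```

```text
tool_pos: [570.2, -227.8, 98.6] tcp_rot: [-179.9, 0.0, 70.1] ft_force: [-0.6, 1.1, -1.9] [-0.02 -0.04  0.03]
tool_pos: [569.5, -227.5, 93.5] tcp_rot: [-179.8, -0.0, 70.1] ft_force: [-0.3, 0.6, -2.0] [ 0.02 -0.   -0.  ]
```

```bash
. ./f.sh
python3 -m jog '[[0,0,0,0,0,2,1],[0,0,0,0,0,2,1],[0,0,0,0,0,1,1],[0,0,0,0,0,0,1]]'|f
python3 -m jog '[[0,0,0,0,0,1,1],[0,0,0,0,0,1,1],[0,0,0,0,0,0,1]]'|f
python3 -m jog '[[0,0,0,0,0,1,1],[0,0,0,0,0,0,1]]'|f
```

```text
tool_pos: [569.5, -227.3, 88.4] tcp_rot: [-179.8, -0.0, 70.1] ft_force: [1.0, -1.0, -1.9] [-0.06  0.01  0.02]
tool_pos: [569.6, -227.4, 86.6] tcp_rot: [-179.8, -0.0, 70.1] ft_force: [0.9, 0.2, -2.7] [ 0.02  0.04 -0.01]
tool_pos: [569.7, -227.4, 85.6] tcp_rot: [-179.8, -0.0, 70.1] ft_force: [-0.3, 0.0, -1.9] [0.03 0.03 0.02]
```

```bash
. ./f.sh
for i in 1; do python3 -m jog '[[0,0,0,0,0,0.7,1],[0,0,0,0,0,0,1]]'|f
python3 -m jog '[[0,0,0,0,0,0.7,1],[0,0,0,0,0,0,1]]'|f
python3 -m jog '[[0,0,0,0,0,0.7,1],[0,0,0,0,0,0,1]]'|f; done
```

```text
tool_pos: [569.7, -227.5, 85.0] tcp_rot: [-179.8, -0.0, 70.1] ft_force: [0.3, -0.6, -2.1] [ 0.01  0.06 -0.01]
tool_pos: [569.6, -227.4, 84.2] tcp_rot: [-179.8, -0.0, 70.1] ft_force: [0.4, -0.3, -1.6] [ 0.02 -0.05 -0.06]
tool_pos: [569.7, -227.4, 83.5] tcp_rot: [-179.8, -0.0, 70.1] ft_force: [0.5, -0.5, -2.2] [ 0.04 -0.03  0.01]
```

```bash
. ./f.sh
python3 -m jog '[[0,0,0,0,0,0.7,1],[0,0,0,0,0,0,1]]'|f
python3 -m jog '[[0,0,0,0,0,0.6,1],[0,0,0,0,0,0,1]]'|f
```

```text
tool_pos: [569.8, -227.6, 83.2] tcp_rot: [-179.8, -0.0, 70.1] ft_force: [-0.6, 0.7, 0.5] [ 0.05  0.1  -0.  ]
tool_pos: [570.0, -227.6, 83.2] tcp_rot: [-179.9, 0.0, 70.1] ft_force: [-3.1, 1.6, 3.8] [ 0.22  0.54 -0.  ]
```

Touchdown is at z≈83.2. I'll relax, open slowly and retreat.

```bash
. ./f.sh
python3 -m jog '[[0,0,0,0,0,-0.7,1],[0,0,0,0,0,0,0.62],[0,0,0,0,0,0,0.58],[0,0,0,0,0,0,0.5],[0,0,0,0,0,0,0.3]]' 20
python3 -m jog '[[0,0,0,0,0,0,0],[0,0,0,0,0,0,0],[0,0,0,0,0,-5,0],[0,0,0,0,0,-15,0],[0,0,0,0,0,-30,0]]'
python3 -m jog '[[0,0,0,0,0,-40,0],[0,0,0,0,0,-40,0],[0,0,0,0,0,-30,0],[0,0,0,-30,0,0,0],[0,0,0,0,0,0,0]]'
python3 - <<'E'
from bench import r
import cv2,pickle;import numpy as np
st=r.sense();S={n:r.snapshot(n) for n in("side","wrist")}
a=cv2.resize(S["side"]["pixels"][90:300,200:410],(400,400),interpolation=2)
b=S["wrist"]["pixels"][:,120:520]
cv2.imwrite("pics/w5.png",np.hstack([a,b])[:,:,::-1]);print(st["time"])
E
```

```text
time: 20.0
tool_pos: [569.7, -227.5, 83.0]
tcp_rot: [-179.8, -0.0, 70.1]
ft_force: [0.4, 0.0, -0.2]
finger_gap: 30.0
grip_force: 0.0
time: 20.5
tool_pos: [568.2, -226.7, 131.8]
tcp_rot: [-179.6, -0.0, 70.1]
ft_force: [0.9, 0.1, -0.5]
finger_gap: 42.6
grip_force: 0.0
time: 21.0
tool_pos: [560.0, -258.7, 246.7]
tcp_rot: [179.9, 0.1, 70.0]
ft_force: [-1.0, -0.2, 0.4]
finger_gap: 42.7
grip_force: 0.0
21.0
```

View pics/w5.png

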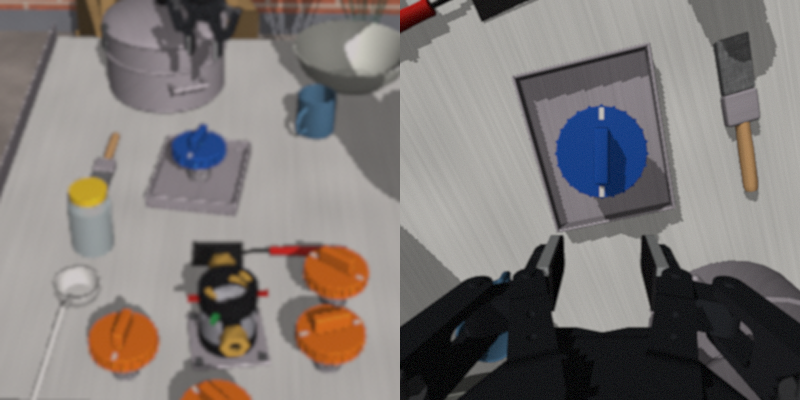

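The cap stands upright on its strainer in the middle of the tray at (601,152). The housing is empty, everything else is where it was, and the gripper is clear.

```bash
python3 -m jog '[[0,0,0,0,0,0,0],[0,0,0,0,0,0,0]]' >/dev/null; python3 -c "
from bench import r;print(r.hand_in())"
```

```text
the job is handed in; nothing more can be done
None
```

The job is handed in: the blue cap is pushed down, twisted free and drawn out, and it stands upright in the tray with the gripper clear at about 21 s; in finding the catch depth I met the firm stop (peak reading about 16 N down, 5 N sideways), then backed off before twisting.

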